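# Lock the drive stem into the food processor base

### The arm

A 7-joint arm with a two-finger parallel gripper is mounted at the origin on a cart in front of the work surface, level with it; the furniture and walls round the work are solid. World frame = base frame: x ahead of the robot, y to its left, z up, the work surface at z = 0. Lengths are in m, angles in rad, forces in N, time in s.
With the tool pointing down it reaches from about 0.35 to 0.9 m from the base axis. Payload 8.1 kg.
Tool frame: the origin (TCP) lies on the centre line of the jaws, within the pads' length; the fingertips stand 14 mm ahead of it and the grasp point (between the pads) lies 5 mm behind it (arm.tip_reach is the distance from the TCP to the fingertips, in m); z points along the fingers, y is the direction in which the jaws open and shut (so a half turn about z gives the same grasp; the last joint's range is limited). The gripper opens to 92 mm and grips with 3 to 60 N. Pads are 19 mm wide; open, the fingers measure 130 mm over their backs; the gripper's body (75 mm by 190 mm) begins 47 mm behind the grasp point.
Start: joints at [1.221, 0.434, 0.025, 1.573, -0.012, 1.134, -0.075], TCP at [0.153, -0.606, 0.241] pointing down, gripper open.
Joint ranges: [-2.62, 2.62], [-0.44, 2.09], [-1.27, 1.32], [0.08, 2.57], [-1.32, 4.46], [0.12, 2], [-2.74, 2.74]. Speed limits (rad/s): [2.22, 2.22, 3.01, 3.01, 3.14, 3.14, 3.14].

### API

Orientations are given as a rotation vector (axis times angle).
In Python, from cell import sensors, vision, arm, nets gives the robot as it stands.
- The arm moves only by the shell command python3 -m handwheel 'ROWS' [FORCE]. ROWS is JSON, a list of rows, each an object of numbers: "tx", "ty", "tz": the shift along the tool's x, y, z in cm; "wx", "wy", "wz": the turn, a rotation vector about the tool's x, y, z in degrees; "claw": the opening, from 0 (shut) to 1 (fully open). A call has 1 to 12 rows; each row is the pose to reach, as a shift and turn from the pose commanded when the call began, along the tool's axes at that moment; what a row does not reach only later rows make up. A row lasts 1/12 s, in which the tool goes at most 41.7 mm and 7.16 degrees, less where a joint would pass 70% of its speed; a pose out of reach is approached as far as the arm can. A call with a gripper value outside its range is refused whole. The fingers move at their own pace and stop on an object; FORCE is the grip in N (left out, the last holds). Time passes only in rows, so rows that repeat a pose let the fingers close. It gives the time, the measured TCP pose, the force and the opening at its end, in the units of the state.
- sensors.observe(): the state, without advancing time (a new reading comes with each control period).
- vision.get_image(name): name is "scene" or "top" or "wrist"; returns (picture, depth): 480x640x3 uint8, blue, green, red; 480x640 float32, m along the optical axis (not along the pixel's ray), 0 where there is no reading.
- vision.camera_model(name): a dict with "K" (3x3 intrinsics, pixels), "k1" (the pictures are not rectified: a ray, as slopes to the right and down, at radius r is drawn at 1 + k1 r^2 times it, then the intrinsics apply), "xyz" and "attitude" of the camera in the world; the wrist camera has in their place "hand_eye" (4x4, takes a point from camera to tool coordinates, whose origin is the TCP and whose axes are the flange's). Camera axes: x right, y down, z forward; pixel columns grow to the right and rows downward; lengths in m; the calibration is good to about 2 mm. A picture is of the moment at which its call begins: read the wrist's pose just before it. camera_model takes no time and is no camera call.
- arm.sign_off(): hands the job in, once; it reports no verdict.
Trained networks look in the newest picture that a camera, given by its name, has taken for a name from the list of things; names that differ only in an ending like _2 or _b are one class to them, and where a whole thing is asked for, a point or a joint stands for the part that bears it (a point fixed in the world has none). Each returns a list of dicts, best first, with "score" (0 to 1); they miss things now and then, are a little off and sometimes report something else, mostly with a low value. They report only what shows in the picture. A call takes as long as a camera call. They do not tell look-alikes from the thing itself.
- nets.cut_out(label, camera): "region" (480x640 bool, what is visible of it) and "uv" ([column, row] in pixels, amid what is visible of it).
The state is a dict: "clock": time; "joints": joint angles; "dq": joint speeds; "joint_efforts": joint torques, N m; "position": TCP position; "ee_rot": TCP orientation; "force": force on the tool from outside, world axes, zero at the start; "ft_torque": the same for the moment, N m; "width": opening from 0.0 (shut) to 1.0 (fully open).
Only numpy, scipy, OpenCV 4.12 (cv2) and the standard library are available. Lean on these libraries where they do the work, as an engineer would, in place of code of your own. Each camera call takes 0.05 s, during which the arm holds its last target.

### The job

Take the washed drive stem out of its drying stand and fit it back in the food processor base: put its T-foot down through the slot, push it down gently against the spring, turn it a quarter turn clockwise (seen from above) to the stop, and let it spring up into its locking pocket. Then let go of it, locked and upright. Do not force it (the slot may sit up to 8 mm off the middle of the base, so feel for it), and leave the mug and the jars and tin alone.

Things in the scene. Friction and masses are not known exactly. Their poses are not given: they have to be found in the camera images.
- stem: Loose drive stem, 90 g, 88 mm tall, upright in the stand. Origin: underside centre of its T-foot, z up. Foot: steel bar 36 mm (x) by 10 (y) by 8 high. Above: shaft 9 mm thick, black collar 20 mm wide at z 36 to 42, orange wing grip z 48 to 88, 42 mm along x, 12 mm thick in y: grip it across the 12 mm. Wing and bar are parallel; a half turn about z makes no difference.
- stand: Fixed pale wooden drying stand, 90 x 64 x 24 mm high, origin at its underside's centre. A pocket 14 mm deep (floor at z 10), about 40 mm along x and 14 mm along y, holds the stem's foot loosely; the stem's wing lies along the stand's x.
- base: Fixed white motor base of a food processor, 150 x 150 x 70 mm high, grey panel with a black dial on its -x side; origin at its underside's centre, z up. In its top a steel square coupling block, 54 x 54 mm, 6 mm proud, in a dark rubber skirt. The slot through the block runs along the base's x (green dots at its ends), the locked direction along its y (red dots).
- face_mid (a point): Middle of the base at the height of the coupling's top face (z 76 in the base). The slot is 40 mm (base x) by 13 mm (base y). Its centre lies off this point by up to 8 mm along base x and 8 mm along base y, differently each time: no reading shows it, so feel or look for it. It does not shift under load.
- turn_level (a point): On the base's middle axis, 20 mm below the top face. A foot put in the slot meets the spring plunger at 10 mm below the face (foot underside). From 18 mm down to 23 mm (end of travel) it is under the face and can turn clockwise seen from above; hard stops lie about 6 degrees beyond 0 and 90 degrees. Let go half-way, it stays under the face and can be regripped.
- lock_level (a point): On the base's middle axis, 14 mm below the top face: where the foot's underside ends up when locked. At 90 degrees a pocket 14 mm wide in the face's underside lets the spring lift the foot from 18 to 14 mm depth; it cannot turn back from there.
- plunger (a joint): Spring plunger under the slot, travel in m: 0 up, 0.013 fully down, about 0.004 with the stem locked. It pushes up with 3 N at 0 plus 0.6 N per mm: 5.4 N when locked, 8 to 10 N when pressed down for turning.
- mug: Loose white mug with dark stripes, 90 x 120 x 88 mm, origin at the centre of its underside; leave it alone.
- spice_jar: Loose glass spice jar with a green cap, 44 mm diameter, 99 mm tall, origin at the centre of its underside; leave it alone.
- jam_jar: Loose jar of red jam with a red lid, 65 x 69 x 86 mm, origin at the centre of its underside; leave it alone.
- tin: Loose low food tin, 75 mm diameter, 58 mm tall, origin at the centre of its underside; leave it alone.
Mind the look-alikes: they are no part of the job. There is more than one size of the stem; the one meant has the size given above.

How it is judged:
On the way:
1. the T-foot is pushed down through the slot, lying along it (z of stem in the frame of base below 0.06 m and angle between the x axis of stem and the x axis of base, either way round below 0.25 rad and horizontal distance between stem and base below 0.017 m).
At the end, for the whole second after the job is handed in: The stem is locked, let go, at rest, upright within 0.12 rad: foot within 17 mm of the base's middle, across the slot (within 0.2 rad of the base's y), its underside 60 to 64.2 mm above the base's underside, the plunger pressed by more than 2 mm (z of stem in the frame of base between 0.06 and 0.0642 m and horizontal distance between stem and base below 0.017 m and angle between the x axis of stem and the y axis of base, either way round below 0.2 rad and angle between stem's own z axis and vertical below 0.12 rad and value of joint plunger above 0.002 m and linear speed of stem below 0.02 m/s and angular speed of stem below 0.2 rad/s); the robot touches nothing.
It fails at once if the stem is forced: more than 50 N between stem and base (contact force between stem and base above 50 N).
It fails at once if the robot presses on the base itself with more than 25 N (contact force between any of the fingers, the arm and base above 25 N).
It fails at once if a bystander is moved by more than 20 mm (distance of any of mug, spice_jar, jam_jar, tin from where it was at the start of the episode above 0.02 m).
It also fails if it takes over 67 s, if anything falls off the work surface, if the arm or the gripper's body presses on something with over 40 N, if the wrist force passes 120 N, or if a joint passes its speed limit or range.

## Working session

There is one attempt and no reset: what is moved stays moved. The work goes in short steps, Python scripts to look and compute and a shell command to move; the robot and the scene stay as the last step left them, time stands still between calls to the robot, and variables do not carry over. Pictures are saved under pics/ and viewed, and the job is handed in when it is done.

```bash
ls; mkdir -p pics; python3 - <<'E'
from cell import sensors, vision, arm, nets
import cv2
s=sensors.observe(); print(s, arm.tip_reach)
for n in ["scene","top","wrist"]:
    p,d=vision.get_image(n); cv2.imwrite(f"pics/{n}0.png",p); print(n,{k:(v.tolist() if hasattr(v,'tolist') else v) for k,v in vision.camera_model(n).items()})
E
```

```text
pics
{'clock': 0.0, 'joints': array([ 1.22142414,  0.4352412 ,  0.02496825,  1.57412555, -0.01161327,
        1.13398756, -0.07508824]), 'dq': array([-1.26639544e-03,  3.87021993e-04, -1.66852985e-03,  2.29160906e-05,
       -4.31403943e-04, -5.23010000e-04,  8.27913028e-04]), 'joint_efforts': array([-9.40286809e-04, -6.67860103e+01,  9.84364562e-01, -3.14469230e+01,
       -6.06269413e-02,  4.26395237e-02,  9.55067731e-05]), 'position': array([ 0.15250091, -0.60559017,  0.23992258]), 'ee_rot': array([-3.11615000e+00, -3.86358279e-01,  5.18161011e-04]), 'force': array([ 0.07776221, -0.39933511,  0.42213272]), 'ft_torque': array([ 0.01787401,  0.01741927, -0.05753116]), 'width': 0.9981249748355387} 0.014
scene {'K': [[523.9084789691638, 0.0, 322.20608346716597], [0.0, 523.9084789691638, 240.24814274250977], [0.0, 0.0, 1.0]], 'k1': -0.020282754538117596, 'xyz': [-0.2953673470128981, 0.6842184526122576, 0.7898359250667535], 'attitude': [-1.112747348921235, 2.212054809264086, -1.168513659250741]}
top {'K': [[524.386418024217, 0.0, 314.79067959265393], [0.0, 524.386418024217, 238.27349510709192], [0.0, 0.0, 1.0]], 'k1': -0.12078885690774478, 'xyz': [0.2024564412690758, 0.09314434551037902, 1.4271082633558545], 'attitude': [-1.9169176844367093, 2.268376567281837, -0.2693239164980424]}
wrist {'K': [[333.75368079558154, 0.0, 319.0393185491796], [0.0, 333.75368079558154, 240.68604064634968], [0.0, 0.0, 1.0]], 'k1': -0.05762771016710137, 'hand_eye': [[0.00013266282666977457, -0.9598565097922023, -0.2804914669113885, 0.07574260023651566], [0.9999999813612073, 8.799025621306226e-05, 0.0001718583616944273, 0.0008283700523300519], [-0.00014027885119568243, -0.28049148448258276, 0.9598565035746739, -0.14463541555882836], [0.0, 0.0, 0.0, 1.0]]}
```

View pics/scene0.png

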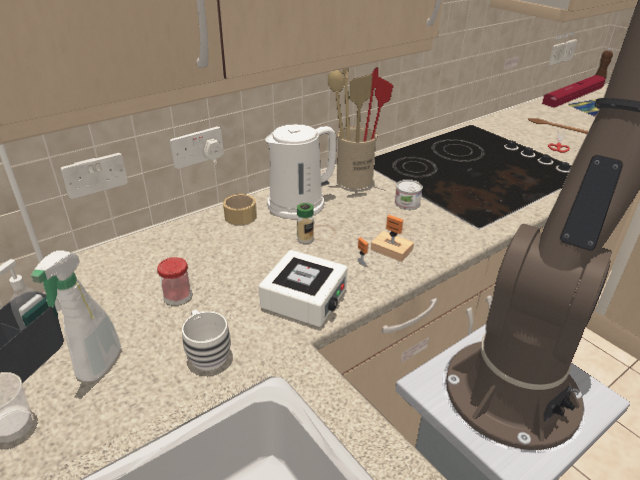

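View pics/top0.png

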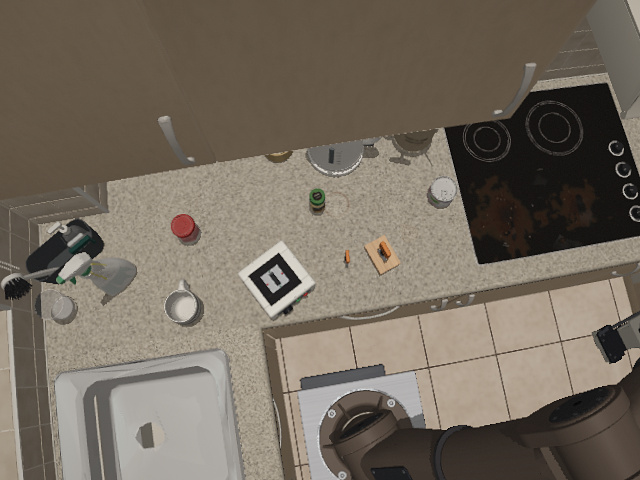

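View pics/wrist0.png

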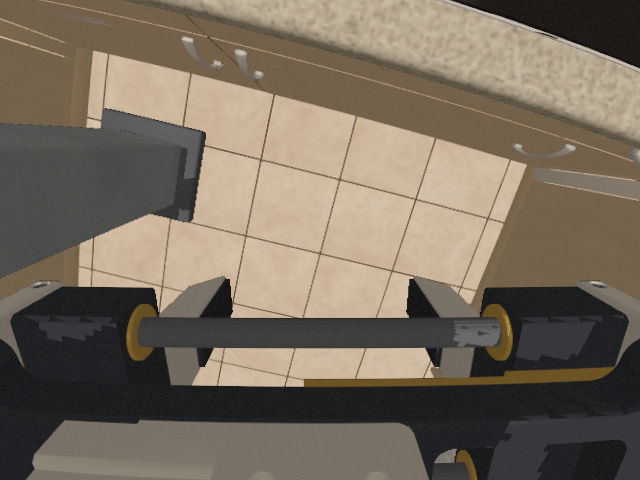

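The scene view shows the base at (304,287), the stand with its stem at (393,240), and a smaller loose look-alike stem at (363,248). The top view shows the base at (277,280), the stand at (382,254) and the look-alike at (347,257). Next I measure them.

```bash
cat > h.py <<'E'
import numpy as np, cv2
from scipy.spatial.transform import Rotation as R
from cell import sensors, vision, arm, nets
def campose(n, s=None):
    m=vision.camera_model(n)
    if n=="wrist":
        T=np.eye(4);T[:3,:3]=R.from_rotvec(s['ee_rot']).as_matrix();T[:3,3]=s['position']
        H=T@np.array(m['hand_eye']); return H[:3,:3],H[:3,3],m
    return R.from_rotvec(m['attitude']).as_matrix(),np.array(m['xyz']),m
def rays(n,uv,s=None):
    Rm,t,m=campose(n,s);uv=np.atleast_2d(np.asarray(uv,float))
    K=np.array(m['K']);xd=np.stack([(uv[:,0]-K[0,2])/K[0,0],(uv[:,1]-K[1,2])/K[1,1]],1)
    x=xd.copy()
    for _ in range(15): x=xd/(1+m['k1']*(x**2).sum(1,keepdims=True))
    return Rm,t,np.c_[x,np.ones(len(x))]
def onplane(n,uv,z,s=None):
    Rm,t,c=rays(n,uv,s);d=c@Rm.T
    return t+d*((z-t[2])/d[:,2])[:,None]
def deproj(n,uv,depth,s=None):
    Rm,t,c=rays(n,uv,s);uv=np.atleast_2d(uv).astype(int)
    return t+(c*depth[uv[:,1],uv[:,0]][:,None])@Rm.T
def cloud(n,mask,depth,s=None):
    v,u=np.nonzero(mask&(depth>0)); return deproj(n,np.c_[u,v],depth,s)
E
python3 - <<'E'
from h import *
p,d=vision.get_image("top")
for l in ["base","stand","stem","spice_jar","jam_jar","tin","mug"]:
    for r in nets.cut_out(l,"top")[:3]:
        c=cloud("top",r["region"],d)
        if len(c)==0: print(l,r["score"],r["uv"]);continue
        print(l,round(float(r["score"]),2),np.round(r["uv"]),len(c),np.round(np.median(c,0),3),"zq",np.round(np.percentile(c[:,2],[2,50,98]),3),"min",np.round(c.min(0)[:2],3),"max",np.round(c.max(0)[:2],3))
cv2.imwrite("pics/topbase.png",cv2.resize(p[220:340,220:420],None,fx=4,fy=4,interpolation=cv2.INTER_CUBIC))
np.savez("top.npz",p=p,d=d)
E
```

```text
base 0.57 [276. 281.] 3289 [0.438 0.161 0.071] zq [0.041 0.071 0.079] min [0.347 0.066] max [0.54  0.255]
base 0.49 [183. 230.] 618 [0.616 0.384 0.083] zq [0.008 0.083 0.091] min [0.592 0.356] max [0.655 0.421]
stand 0.91 [383. 258.] 673 [ 0.461 -0.122  0.024] zq [0.002 0.024 0.032] min [ 0.415 -0.173] max [ 0.523 -0.087]
stem 0.64 [382. 250.] 162 [ 0.465 -0.128  0.088] zq [0.015 0.088 0.103] min [ 0.447 -0.152] max [ 0.493 -0.119]
spice_jar 0.83 [320. 199.] 300 [0.627 0.024 0.096] zq [0.014 0.096 0.104] min [0.617 0.004] max [0.658 0.044]
jam_jar 0.66 [185. 231.] 629 [0.616 0.384 0.083] zq [0.005 0.083 0.091] min [0.592 0.356] max [0.656 0.421]
tin 0.92 [441. 190.] 740 [ 0.612 -0.327  0.055] zq [0.004 0.055 0.062] min [ 0.579 -0.388] max [ 0.674 -0.294]
tin 0.49 [382. 256.] 668 [ 0.461 -0.122  0.024] zq [0.002 0.024 0.03 ] min [ 0.415 -0.173] max [ 0.519 -0.087]
mug 0.81 [180. 304.] 1145 [0.419 0.424 0.033] zq [0.002 0.033 0.089] min [0.365 0.374] max [0.483 0.486]
```

View pics/topbase.png

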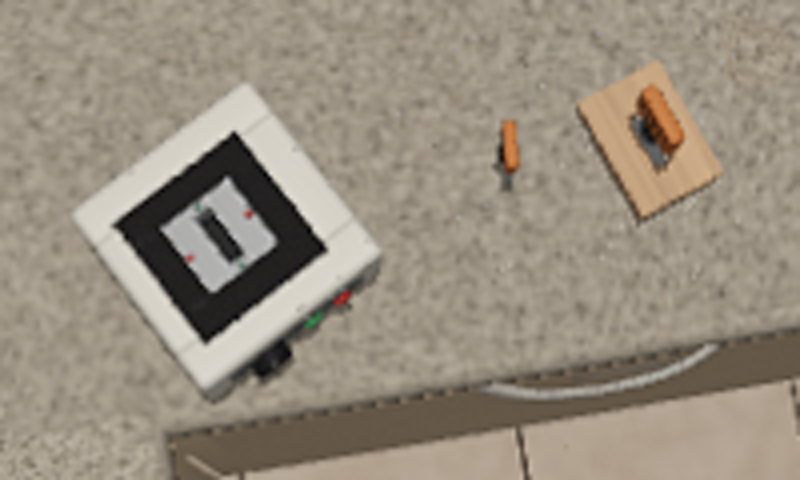

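```bash
python3 - <<'E'
from h import *
f=np.load("top.npz");p,d=f['p'],f['d']
u,v=np.meshgrid(np.arange(220,420),np.arange(220,340))
uv=np.c_[u.ravel(),v.ravel()];c=deproj("top",uv,d)
def rect(m,lab):
    r=cv2.minAreaRect(c[m][:,:2].astype(np.float32)); print(lab,m.sum(),r, np.median(c[m],0))
x=c[:,0];y=c[:,1];z=c[:,2]
rect((z>.064)&(z<.082)&(y>0.02),"base")
rect((z>.018)&(z<.03)&(y<-.07)&(x>.40),"stand")
rect((z>.075)&(z<.11)&(y<-.07),"stem")
m=(y<0.02)&(y>-0.08)&(z>.03); print("other", m.sum(), c[m].mean(0) if m.any() else 0, z[m].max())
# orange
hsv=cv2.cvtColor(p,cv2.COLOR_BGR2HSV)
o=(hsv[...,0]<18)&(hsv[...,1]>170)&(hsv[...,2]>150)
n,l,st,ce=cv2.connectedComponentsWithStats(o.astype(np.uint8))
for i in range(1,n):
    if st[i,4]>15 and 220<ce[i,0]<420 and 220<ce[i,1]<340: print(st[i],ce[i])
def cr(a): return np.array(a)/4.+[220,220]-0.375
for nm,a in dict(sl1=(200,210),sl2=(240,262),g1=(197,207),g2=(241,266),r1=(190,258),r2=(249,213)).items(): print(nm,onplane("top",cr(a),.076)[0].round(4))
b=onplane("top",cr([(228,176),(279,241),(212,294),(161,228)]),.076); print("block",b.round(4),b.mean(0))
b=onplane("top",cr([(243,84),(380,247),(209,385),(74,215)]),.07); print("top",b.round(4),b.mean(0))
b=onplane("top",cr([(240,131),(327,248),(206,343),(113,224)]),.07); print("skirt",b.round(4),b.mean(0))
E
```

```text
base 3059 ((0.4441584348678589, 0.16426512598991394), (0.149968683719635, 0.15058699250221252), 28.447656631469727) [0.44204008 0.16351683 0.07128172]
stand 594 ((0.46850836277008057, -0.1303054690361023), (0.09160193800926208, 0.06592398136854172), 18.228187561035156) [ 0.46137294 -0.12441558  0.0242438 ]
stem 100 ((0.4679372012615204, -0.12979550659656525), (0.04117593914270401, 0.012783571146428585), 20.081708908081055) [ 0.46719621 -0.12878132  0.09717693]
other 57 [ 0.47061897 -0.03032201  0.06228948] 0.07524709892552783
sl1 [0.461  0.1769 0.076 ]
sl2 [0.4227 0.1563 0.076 ]
g1 [0.4633 0.1786 0.076 ]
g2 [0.42   0.1561 0.076 ]
r1 [0.4307 0.188  0.076 ]
r2 [0.4537 0.1456 0.076 ]
block [[0.4803 0.1555 0.076 ]
 [0.4321 0.1291 0.076 ]
 [0.405  0.1774 0.076 ]
 [0.4534 0.2039 0.076 ]] [0.44269784 0.16646412 0.076     ]
top [[0.5416 0.1365 0.07  ]
 [0.4182 0.0648 0.07  ]
 [0.3477 0.1885 0.07  ]
 [0.4725 0.2598 0.07  ]] [0.44501216 0.16241435 0.07      ]
skirt [[0.5102 0.1433 0.07  ]
 [0.4233 0.099  0.07  ]
 [0.3749 0.1864 0.07  ]
 [0.4624 0.2352 0.07  ]] [0.4427093  0.16599301 0.07      ]
```

Estimates so far: base at (0.4445, 0.164) with yaw 28.4°, slot near (0.442, 0.167), and stem at (0.468, -0.130) with yaw about 20° and its top at z 0.098. All three match the given sizes. The small one at (0.47, -0.03) is the look-alike. I'll move to a lookout over the stem, with the tool yaw heading for about 200° so that joint 7 keeps enough range for the quarter turn.

```bash
python3 -m handwheel '[{"tx":3,"ty":-2.75,"wz":-7},{"tx":6,"ty":-5.5,"wz":-14},{"tx":9,"ty":-8.25,"wz":-21},{"tx":12,"ty":-11,"wz":-28},{"tx":15,"ty":-13.75,"wz":-35},{"tx":18,"ty":-16.5,"wz":-42},{"tx":21,"ty":-19.25,"wz":-49},{"tx":24,"ty":-22,"wz":-56},{"tx":27,"ty":-24.75,"wz":-63},{"tx":30,"ty":-27.5,"wz":-70},{"tx":33,"ty":-30.25,"wz":-77},{"tx":36,"ty":-33,"wz":-84}]'
cat > st.py <<'E'
from h import *
import sys
s=sensors.observe();M=R.from_rotvec(s['ee_rot']).as_matrix()
yaw=np.degrees(np.arctan2(M[1,0],M[0,0]))
print("t",round(s['clock'],2),"pos",s['position'].round(4),"yaw",yaw.round(2),"tilt",np.degrees(np.arccos(-M[2,2])).round(2),"F",s['force'].round(1),"T",s['ft_torque'].round(2),"w",round(s['width'],3),"q",s['joints'].round(2))
if len(sys.argv)>1:
    x,y,z,w=map(float,sys.argv[1:5])
    print("move cm",(M.T@(np.array([x,y,z])-s['position'])*100).round(2),"wz",(-((w-yaw+180)%360-180)).round(1))
E
python3 st.py 0.468 -0.13 0.22 200
```

```text
t 0.55 pos [ 0.1527 -0.6061  0.2407] yaw 14.13 tilt 0.0 F [ 0.4  0.1 -0.6] T [-0.02 -0.03 -0.01] w 0.999 q [ 1.22  0.43  0.02  1.57 -0.01  1.13 -0.08]
move cm [ 42.21 -38.46   2.07] wz 174.1invalid input
```

```bash
python3 -m handwheel '[{"tx":3,"ty":-2.75,"tz":0,"wx":0,"wy":0,"wz":-7,"claw":1}]'; python3 -m handwheel --help; python3 st.py
```

```text
clock: 0.63
position: [0.1694, -0.5769, 0.2403]
ee_rot: [3.088, 0.559, -0.006]
force: [-0.3, 0.3, 0.3]
width: 1.0
t 0.63 pos [ 0.1694 -0.5769  0.2403] yaw 20.52 tilt 0.29 F [-0.3  0.3  0.3] T [ 0.02  0.02 -0.05] w 1.0 q [ 1.2   0.4  -0.01  1.64  0.01  1.11 -0.02]invalid input: not JSON, or not a number
```

```bash
python3 -m handwheel '[{"tx":3.3,"ty":-2.35,"tz":0,"wx":0,"wy":0,"wz":-7,"claw":1},{"tx":6.6,"ty":-4.7,"tz":0,"wx":0,"wy":0,"wz":-14,"claw":1},{"tx":9.9,"ty":-7.05,"tz":0,"wx":0,"wy":0,"wz":-21,"claw":1},{"tx":13.2,"ty":-9.4,"tz":0,"wx":0,"wy":0,"wz":-28,"claw":1},{"tx":16.5,"ty":-11.75,"tz":0,"wx":0,"wy":0,"wz":-35,"claw":1},{"tx":19.8,"ty":-14.1,"tz":0,"wx":0,"wy":0,"wz":-42,"claw":1},{"tx":23.1,"ty":-16.45,"tz":0,"wx":0,"wy":0,"wz":-49,"claw":1},{"tx":26.4,"ty":-18.8,"tz":0,"wx":0,"wy":0,"wz":-56,"claw":1},{"tx":29.7,"ty":-21.15,"tz":0,"wx":0,"wy":0,"wz":-63,"claw":1},{"tx":33,"ty":-23.5,"tz":0,"wx":0,"wy":0,"wz":-70,"claw":1},{"tx":36.3,"ty":-25.85,"tz":0,"wx":0,"wy":0,"wz":-77,"claw":1},{"tx":39.6,"ty":-28.2,"tz":0,"wx":0,"wy":0,"wz":-84,"claw":1}]'; python3 st.py 0.468 -0.13 0.22 200
```

```text
clock: 1.63
position: [0.4435, -0.1646, 0.2412]
ee_rot: [1.902, 2.499, -0.0]
force: [1.6, -0.8, -1.0]
width: 1.003
t 1.63 pos [ 0.4435 -0.1646  0.2412] yaw 105.45 tilt 0.06 F [ 1.6 -0.8 -1. ] T [ 0.04 -0.11 -0.02] w 1.003 q [ 0.69  0.24 -0.53  1.9   0.14  1.04  0.37]
move cm [2.68 3.29 2.11] wz -94.5
```

```bash
python3 -m handwheel '[{"tx":0.5,"ty":0.6,"tz":0.4,"wx":0,"wy":0,"wz":-7,"claw":1},{"tx":1,"ty":1.2,"tz":0.8,"wx":0,"wy":0,"wz":-14,"claw":1},{"tx":1.5,"ty":1.8,"tz":1.2,"wx":0,"wy":0,"wz":-21,"claw":1},{"tx":2,"ty":2.4,"tz":1.6,"wx":0,"wy":0,"wz":-28,"claw":1},{"tx":2.6,"ty":3.2,"tz":2,"wx":0,"wy":0,"wz":-35,"claw":1},{"tx":2.6,"ty":3.2,"tz":2,"wx":0,"wy":0,"wz":-42,"claw":1},{"tx":2.6,"ty":3.2,"tz":2,"wx":0,"wy":0,"wz":-49,"claw":1},{"tx":2.6,"ty":3.2,"tz":2,"wx":0,"wy":0,"wz":-56,"claw":1},{"tx":2.6,"ty":3.2,"tz":2,"wx":0,"wy":0,"wz":-63,"claw":1},{"tx":2.6,"ty":3.2,"tz":2,"wx":0,"wy":0,"wz":-70,"claw":1},{"tx":2.6,"ty":3.2,"tz":2,"wx":0,"wy":0,"wz":-77,"claw":1},{"tx":2.6,"ty":3.2,"tz":2,"wx":0,"wy":0,"wz":-84,"claw":1}]'; python3 st.py 0.468 -0.13 0.22 200
```

```text
clock: 2.63
position: [0.4668, -0.1329, 0.2209]
ee_rot: [-0.259, 3.131, -0.001]
force: [-0.0, 1.1, -0.8]
width: 1.002
t 2.63 pos [ 0.4668 -0.1329  0.2209] yaw -170.53 tilt 0.02 F [-0.   1.1 -0.8] T [ 0.09 -0.2   0.03] w 1.002 q [ 0.83  0.35 -0.84  1.88  0.3   1.04  1.61]
move cm [-0.16  0.27  0.09] wz -10.5
```

```bash
python3 -m handwheel '[{"tx":0,"ty":0,"tz":0,"wx":0,"wy":0,"wz":-6,"claw":1},{"tx":0,"ty":0,"tz":0,"wx":0,"wy":0,"wz":-10.5,"claw":1},{"tx":0,"ty":0,"tz":0,"wx":0,"wy":0,"wz":-10.5,"claw":1},{"tx":0,"ty":0,"tz":0,"wx":0,"wy":0,"wz":-10.5,"claw":1}]'; python3 st.py 0.468 -0.13 0.22 200
python3 - <<'E'
from h import *
s=sensors.observe(); p,d=vision.get_image("wrist"); cv2.imwrite("pics/w1.png",p); np.savez("w1.npz",p=p,d=d,pos=s['position'],rot=s['ee_rot'])
E
```

```text
clock: 2.97
position: [0.4668, -0.133, 0.2207]
ee_rot: [-0.531, 3.096, 0.0]
force: [0.8, 0.4, -0.3]
width: 0.999
t 2.97 pos [ 0.4668 -0.133   0.2207] yaw -160.53 tilt 0.01 F [ 0.8  0.4 -0.3] T [ 0.15 -0.18  0.  ] w 0.999 q [ 0.86  0.36 -0.88  1.88  0.31  1.05  1.76]
move cm [-0.21  0.24  0.07] wz -0.5
```

View pics/w1.png

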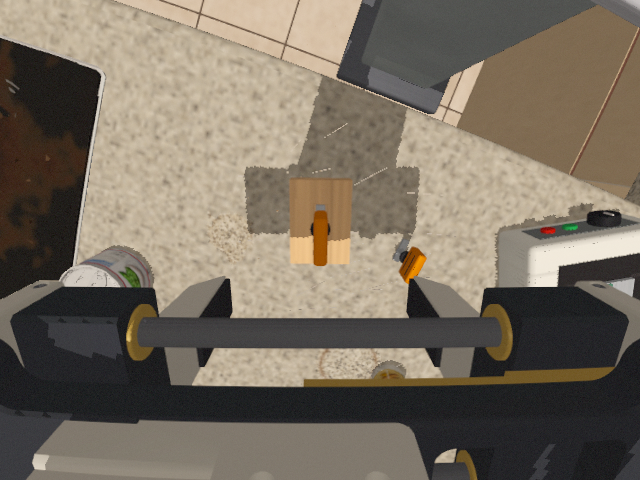

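The wrist view shows the wing at (320,237), running straight up and down in the picture, on the stand at (320,222). The small look-alike is at (410,263). Measuring the wing.

```bash
python3 - <<'E'
from h import *
f=np.load("w1.npz");s=dict(position=f['pos'],ee_rot=f['rot']);p,d=f['p'],f['d']
hsv=cv2.cvtColor(p,cv2.COLOR_BGR2HSV)
o=(hsv[...,0]<18)&(hsv[...,1]>150)&(hsv[...,2]>60);o[:, :300]=0;o[:,345:]=0;o[:190]=0;o[280:]=0
c=cloud("wrist",o,d,s);print(len(c),c[:,2].min(),c[:,2].max())
top=c[(c[:,2]>.09)];r=cv2.minAreaRect(top[:,:2].astype(np.float32));print("wing top",len(top),r,top.mean(0),np.median(top[:,2]))
v,u=np.nonzero(o);print(u.min(),u.max(),v.min(),v.max())
m=np.zeros(o.shape,bool);m[170:270,280:360]=1
k=cloud("wrist",m,d,s);k=k[(k[:,2]>.02)&(k[:,2]<.03)];print("stand",len(k),cv2.minAreaRect(k[:,:2].astype(np.float32)),np.median(k[:,2]))
E
```

```text
758 -0.0006972784812703803 0.100445132360648
wing top 649 ((0.4700394868850708, -0.13106131553649902), (0.041295263916254044, 0.011666368693113327), 19.29202651977539) [ 0.46888433 -0.13204542  0.09801448] 0.09818966672423945
313 328 211 265
stand 4244 ((0.47069916129112244, -0.13106688857078552), (0.09091652184724808, 0.06402087211608887), 18.51215171813965) 0.02451476847054246
```

```bash
python3 st.py 0.444 0.165 0.19 208.4
```

```text
t 3.02 pos [ 0.4668 -0.1329  0.2208] yaw -160.55 tilt 0.0 F [ 0.1 -0.3  0.2] T [ 0.15 -0.1  -0.  ] w 0.997 q [ 0.86  0.36 -0.88  1.88  0.31  1.05  1.76]
move cm [-7.77 28.85  3.08] wz -9.0
```

```bash
python3 -m handwheel '[{"tx":-1,"ty":3.6,"tz":0,"wx":0,"wy":0,"wz":-1,"claw":1},{"tx":-2,"ty":7.2,"tz":0.4,"wx":0,"wy":0,"wz":-2,"claw":1},{"tx":-3,"ty":10.8,"tz":0.8,"wx":0,"wy":0,"wz":-3,"claw":1},{"tx":-4,"ty":14.4,"tz":1.2,"wx":0,"wy":0,"wz":-4,"claw":1},{"tx":-5,"ty":18,"tz":1.6,"wx":0,"wy":0,"wz":-5,"claw":1},{"tx":-6,"ty":21.6,"tz":2,"wx":0,"wy":0,"wz":-6,"claw":1},{"tx":-7,"ty":25.2,"tz":2.5,"wx":0,"wy":0,"wz":-7.5,"claw":1},{"tx":-7.8,"ty":28.8,"tz":3,"wx":0,"wy":0,"wz":-9,"claw":1},{"tx":-7.8,"ty":28.8,"tz":3,"wx":0,"wy":0,"wz":-9,"claw":1},{"tx":-7.8,"ty":28.8,"tz":3,"wx":0,"wy":0,"wz":-9,"claw":1},{"tx":-7.8,"ty":28.8,"tz":3,"wx":0,"wy":0,"wz":-9,"claw":1}]'; python3 st.py 0.444 0.165 0.19 208.4
python3 - <<'E'
from h import *
s=sensors.observe(); p,d=vision.get_image("wrist"); cv2.imwrite("pics/w2.png",p); np.savez("w2.npz",p=p,d=d,pos=s['position'],rot=s['ee_rot'])
E
```

```text
clock: 3.93
position: [0.4435, 0.1644, 0.1906]
ee_rot: [0.775, -3.044, 0.001]
force: [1.3, 0.4, 1.1]
width: 0.999
t 3.93 pos [0.4435 0.1644 0.1906] yaw -151.42 tilt 0.04 F [1.3 0.4 1.1] T [ 0.06 -0.12 -0.03] w 0.999 q [ 0.27  0.4  -0.95  1.94  0.39  0.99  1.21]
move cm [-0.08  0.03  0.06] wz 0.2
```

View pics/w2.png

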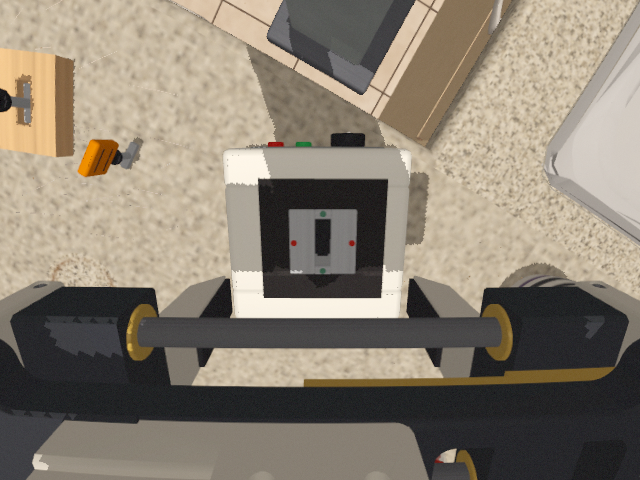

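The slot shows clearly at (322,237), with the green dots at (323,214) and (323,270). Measuring the slot, block and dots.

```bash
python3 - <<'E'
from h import *
f=np.load("w2.npz");s=dict(position=f['pos'],ee_rot=f['rot']);p,d=f['p'],f['d']
cv2.imwrite("pics/w2c.png",cv2.resize(p[170:310,240:400],None,fx=5,fy=4.2 if 0 else 5,interpolation=cv2.INTER_CUBIC)[:600])
g=p.max(2).astype(int)
sub=np.zeros(g.shape,bool);sub[205:280,285:360]=1
dark=(g<60)&sub
n,l,st,ce=cv2.connectedComponentsWithStats(dark[..., ].astype(np.uint8))
for i in range(1,n):
    if st[i,4]>40: print(st[i],ce[i])
hsv=cv2.cvtColor(p,cv2.COLOR_BGR2HSV)
for nm,m in dict(red=((hsv[...,0]<8)|(hsv[...,0]>172))&(hsv[...,1]>120)&sub, green=(hsv[...,0]>40)&(hsv[...,0]<95)&(hsv[...,1]>70)&(g>50)&sub).items():
    n,l,st,ce=cv2.connectedComponentsWithStats(m.astype(np.uint8))
    for i in range(1,n):
        if st[i,4]>4: print(nm,st[i,4],ce[i],onplane("wrist",ce[i],.076,s)[0].round(4))
m=np.zeros(g.shape,bool);m[140:320,215:420]=1
c=cloud("wrist",m,d,s)
k=c[(c[:,2]>.066)&(c[:,2]<.08)]; print("top",cv2.minAreaRect(k[:,:2].astype(np.float32)),k[:,2].min())
b=cloud("wrist",sub,d,s); print(np.percentile(b[:,2],[5,25,50,75]))
E
```

```text
[ 285  205   75   75 1175] [321.45787234 245.18893617]
[315 219  15  37 541] [322.02218115 236.61737523]
red 25 [293.2  242.76] [0.4552 0.1459 0.076 ]
red 28 [351.5        242.78571429] [0.4326 0.1875 0.076 ]
green 19 [322.57894737 213.89473684] [0.423  0.1554 0.076 ]
green 19 [322.21052632 270.63157895] [0.4652 0.1782 0.076 ]
top ((0.4448302984237671, 0.16195712983608246), (0.1460520178079605, 0.14912250638008118), 28.585010528564453) 0.06600014206716376
[0.06226964 0.07234962 0.07597677 0.07672848]
```

View pics/w2c.png

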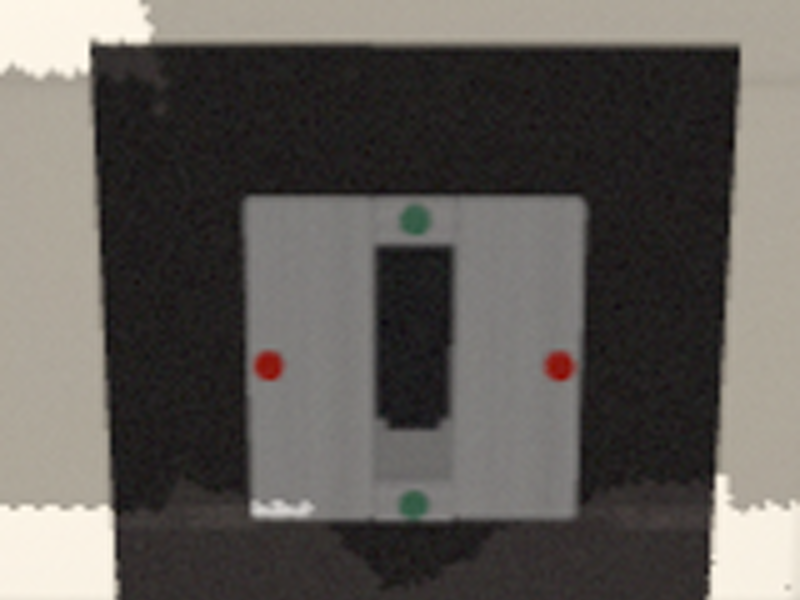

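Slot centre by wrist camera is (0.444, 0.1668), taken from both the green and the red dot midpoints, with yaw 28.4°. The block sits about 5 mm off the base's middle, which is plausible. The top camera agrees within about 2 mm. Going back to pick the stem at (0.4697, -0.1312), yaw 199°.

```bash
python3 st.py 0.4697 -0.1312 0.19 199
```

```text
t 3.98 pos [0.4437 0.1636 0.1906] yaw -151.5 tilt 0.05 F [-0.5 -0.1  0.3] T [ 0.12 -0.13  0.01] w 1.001 q [ 0.27  0.4  -0.95  1.94  0.39  0.99  1.21]
move cm [ 11.78 -27.15   0.09] wz 9.5
```

```bash
python3 -m handwheel '[{"tx":1.5,"ty":-3.4,"tz":-0.4,"wx":0,"wy":0,"wz":1,"claw":0.8},{"tx":3,"ty":-6.8,"tz":-0.4,"wx":0,"wy":0,"wz":2,"claw":0.6},{"tx":4.5,"ty":-10.2,"tz":-0.4,"wx":0,"wy":0,"wz":3.5,"claw":0.6},{"tx":6,"ty":-13.6,"tz":-0.4,"wx":0,"wy":0,"wz":5,"claw":0.6},{"tx":7.5,"ty":-17,"tz":0,"wx":0,"wy":0,"wz":6.5,"claw":0.6},{"tx":9,"ty":-20.4,"tz":0,"wx":0,"wy":0,"wz":8,"claw":0.6},{"tx":10.5,"ty":-24,"tz":0,"wx":0,"wy":0,"wz":9.5,"claw":0.6},{"tx":11.8,"ty":-27.2,"tz":0,"wx":0,"wy":0,"wz":9.5,"claw":0.6},{"tx":11.8,"ty":-27.2,"tz":2,"wx":0,"wy":0,"wz":9.5,"claw":0.6},{"tx":11.8,"ty":-27.2,"tz":4,"wx":0,"wy":0,"wz":9.5,"claw":0.6},{"tx":11.8,"ty":-27.2,"tz":6,"wx":0,"wy":0,"wz":9.5,"claw":0.6},{"tx":11.8,"ty":-27.2,"tz":6,"wx":0,"wy":0,"wz":9.5,"claw":0.6}]'; python3 st.py 0.4697 -0.1312 0.076 199
python3 - <<'E'
from h import *
s=sensors.observe(); p,d=vision.get_image("wrist"); cv2.imwrite("pics/w3.png",p); np.savez("w3.npz",p=p,d=d,pos=s['position'],rot=s['ee_rot'])
hsv=cv2.cvtColor(p,cv2.COLOR_BGR2HSV)
o=((hsv[...,0]<18)&(hsv[...,1]>150)&(hsv[...,2]>60)).astype(np.uint8)
n,l,st,ce=cv2.connectedComponentsWithStats(o)
for i in range(1,n):
    if st[i,4]>200:
        c=cloud("wrist",l==i,d,s);top=c[abs(c[:,2]-.098)<.006];print(st[i],len(top))
        if len(top)>50: print(cv2.minAreaRect(top[:,:2].astype(np.float32)),top.mean(0))
E
```

```text
clock: 4.98
position: [0.4675, -0.1329, 0.1279]
ee_rot: [0.514, -3.094, -0.002]
force: [-1.4, 0.8, 0.5]
width: 0.6
t 4.98 pos [ 0.4675 -0.1329  0.1279] yaw -161.15 tilt 0.29 F [-1.4  0.8  0.5] T [ 0.11 -0.06 -0.01] w 0.6 q [ 0.78  0.48 -0.81  1.99  0.45  0.87  1.63]
move cm [-0.28  0.08  5.19] wz -0.1
[ 310  237   23   81 1638] 1347
((0.46940386295318604, -0.1319257915019989), (0.0399128757417202, 0.011451004073023796), 18.561113357543945) [ 0.46817075 -0.13246416  0.09800258]
```

View pics/w3.png

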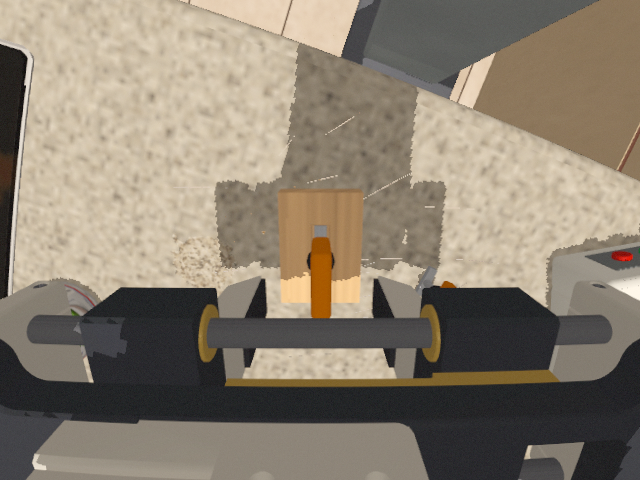

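The wing at (320,275) is between the open fingers and fully clear of them. Descending and gripping.

```bash
python3 -m handwheel '[{"tx":-0.1,"ty":0,"tz":1.5,"wx":0,"wy":0,"wz":0,"claw":0.6},{"tx":-0.2,"ty":0.06,"tz":3,"wx":0,"wy":0,"wz":0,"claw":0.6},{"tx":-0.2,"ty":0.06,"tz":4.3,"wx":0,"wy":0,"wz":0,"claw":0.6},{"tx":-0.2,"ty":0.06,"tz":5.2,"wx":0,"wy":0,"wz":0,"claw":0.6},{"tx":-0.2,"ty":0.06,"tz":5.2,"wx":0,"wy":0,"wz":0,"claw":0.6},{"tx":-0.2,"ty":0.06,"tz":5.2,"wx":0,"wy":0,"wz":0,"claw":0.3},{"tx":-0.2,"ty":0.06,"tz":5.2,"wx":0,"wy":0,"wz":0,"claw":0.05},{"tx":-0.2,"ty":0.06,"tz":5.2,"wx":0,"wy":0,"wz":0,"claw":0},{"tx":-0.2,"ty":0.06,"tz":5.2,"wx":0,"wy":0,"wz":0,"claw":0},{"tx":-0.2,"ty":0.06,"tz":5.2,"wx":0,"wy":0,"wz":0,"claw":0},{"tx":-0.2,"ty":0.06,"tz":5.2,"wx":0,"wy":0,"wz":0,"claw":0},{"tx":-0.2,"ty":0.06,"tz":5.2,"wx":0,"wy":0,"wz":0,"claw":0}]' 30; python3 st.py
```

```text
clock: 6.03
position: [0.472, -0.1294, 0.0789]
ee_rot: [-0.522, 3.098, -0.0]
force: [-0.6, -0.7, -0.5]
width: 0.144
t 6.03 pos [ 0.472  -0.1294  0.0789] yaw -160.86 tilt 0.01 F [-0.6 -0.7 -0.5] T [ 0.03 -0.12 -0.03] w 0.144 q [ 0.72  0.55 -0.75  2.03  0.53  0.77  1.55]
```

```bash
python3 -m handwheel '[{"tx":0,"ty":0,"tz":0,"wx":0,"wy":0,"wz":0,"claw":0},{"tx":0,"ty":0,"tz":-1,"wx":0,"wy":0,"wz":0,"claw":0},{"tx":0,"ty":0,"tz":-3,"wx":0,"wy":0,"wz":0,"claw":0},{"tx":0,"ty":0,"tz":-6,"wx":0,"wy":0,"wz":0,"claw":0},{"tx":0,"ty":0,"tz":-9,"wx":0,"wy":0,"wz":0,"claw":0},{"tx":0,"ty":0,"tz":-11,"wx":0,"wy":0,"wz":0,"claw":0},{"tx":0,"ty":0,"tz":-11,"wx":0,"wy":0,"wz":0,"claw":0},{"tx":0,"ty":0,"tz":-11,"wx":0,"wy":0,"wz":0,"claw":0},{"tx":0,"ty":0,"tz":-11,"wx":0,"wy":0,"wz":0,"claw":0}]' 35; python3 st.py 0.444 0.1668 0.19 208.4
python3 - <<'E'
from h import *
s=sensors.observe(); p,d=vision.get_image("wrist"); cv2.imwrite("pics/w4.png",p); np.savez("w4.npz",p=p,d=d,pos=s['position'],rot=s['ee_rot'])
E
```

```text
clock: 6.78
position: [0.4713, -0.1296, 0.1882]
ee_rot: [0.522, -3.097, 0.0]
force: [-0.3, 0.2, -1.7]
width: 0.132
t 6.78 pos [ 0.4713 -0.1296  0.1882] yaw -160.88 tilt 0.05 F [-0.3  0.2 -1.7] T [ 0.14 -0.12  0.01] w 0.132 q [ 0.83  0.4  -0.86  1.91  0.37  0.99  1.7 ]
move cm [-7.13 28.9  -0.18] wz -9.3
```

View pics/w4.png

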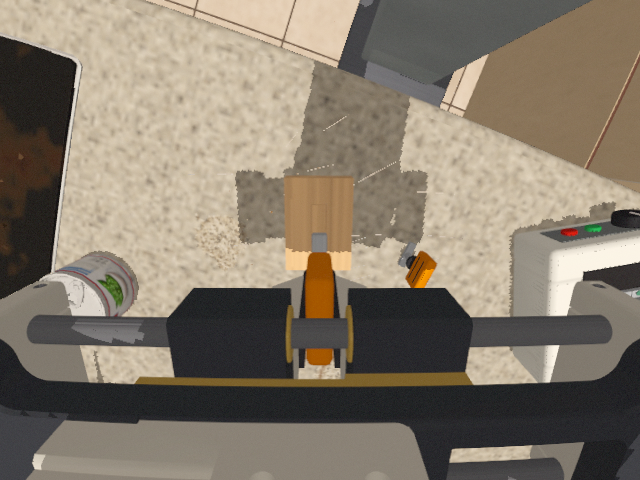

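The stem is held: the wing is at (320,308) between the pads and its foot end shows at (319,240). Now measuring where it sits in the tool frame.

```bash
python3 - <<'E'
from h import *
f=np.load("w4.npz");s=dict(position=f['pos'],ee_rot=f['rot']);p,d=f['p'],f['d']
M=R.from_rotvec(s['ee_rot']).as_matrix()
hsv=cv2.cvtColor(p,cv2.COLOR_BGR2HSV)
o=((hsv[...,0]<18)&(hsv[...,1]>150)&(hsv[...,2]>60));o[:,:300]=0;o[:,340:]=0;o[:245]=0;o[370:]=0
t=(cloud("wrist",o,d,s)-s['position'])@M
print(np.percentile(t,[1,50,99],0).round(4), t.min(0),t.max(0))
top=t[t[:,2]<np.percentile(t[:,2],60)];
top=t[abs(t[:,2]-np.median(t[:,2]))<.004];print(len(t),len(top),np.percentile(top,[.5,50,99.5],0).round(4),cv2.minAreaRect(top[:,:2].astype(np.float32)))
g=p.max(2)
# foot near end
m=np.zeros(g.shape,bool);m[233:250,308:330]=1
q=(cloud("wrist",m,d,s)-s['position'])@M; q=q[q[:,2]<.09]; print("foot",len(q),np.percentile(q,[2,50,98],0).round(4))
cv2.imwrite("pics/w4c.png",cv2.resize(p[215:375,260:380],None,fx=3.75,fy=3.75,interpolation=cv2.INTER_CUBIC))
E
```

```text
[[-0.0178 -0.0075 -0.0212]
 [ 0.016  -0.0009 -0.0189]
 [ 0.023   0.005   0.0157]] [-0.16232643 -0.01268283 -0.02343779] [0.02330368 0.01424999 0.18790474]
2162 1540 [[-0.0181 -0.0066 -0.0213]
 [ 0.0118 -0.0009 -0.0193]
 [ 0.0229  0.0051 -0.0154]] ((0.002278592437505722, -0.00088121322914958), (0.041827645152807236, 0.012086465954780579), 0.6392662525177002)
foot 269 [[ 0.0102 -0.0054  0.0593]
 [ 0.0156 -0.0002  0.0605]
 [ 0.0199  0.0043  0.0649]]
```

View pics/w4c.png

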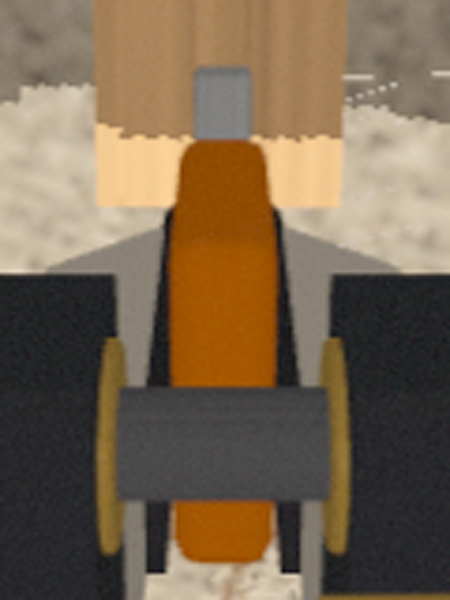

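The stem sits +2.2 mm along tool x and about -0.6 mm along tool y as the camera sees it. So the TCP target over the slot is about (0.4457, 0.1684).

```bash
python3 st.py 0.4457 0.1684 0.175 208.4
```

```text
t 6.83 pos [ 0.4711 -0.1295  0.1878] yaw -160.87 tilt 0.1 F [-0.2  0.1 -0.7] T [ 0.1  -0.16  0.05] w 0.134 q [ 0.82  0.4  -0.86  1.91  0.37  0.99  1.7 ]
move cm [-7.36 28.97  1.29] wz -9.3
```

```bash
python3 -m handwheel '[{"tx":-0.6,"ty":2.4,"tz":0,"wx":0,"wy":0,"wz":-1,"claw":0},{"tx":-1.4,"ty":5.6,"tz":0,"wx":0,"wy":0,"wz":-2,"claw":0},{"tx":-2.3,"ty":9,"tz":0,"wx":0,"wy":0,"wz":-3,"claw":0},{"tx":-3.2,"ty":12.4,"tz":0,"wx":0,"wy":0,"wz":-4,"claw":0},{"tx":-4.1,"ty":15.8,"tz":0,"wx":0,"wy":0,"wz":-5,"claw":0},{"tx":-5,"ty":19.2,"tz":0,"wx":0,"wy":0,"wz":-6,"claw":0},{"tx":-5.9,"ty":22.6,"tz":0,"wx":0,"wy":0,"wz":-7.3,"claw":0},{"tx":-6.8,"ty":26,"tz":0,"wx":0,"wy":0,"wz":-8.5,"claw":0},{"tx":-7.35,"ty":28.5,"tz":0.5,"wx":0,"wy":0,"wz":-9.3,"claw":0},{"tx":-7.35,"ty":29,"tz":1.3,"wx":0,"wy":0,"wz":-9.3,"claw":0},{"tx":-7.35,"ty":29,"tz":1.3,"wx":0,"wy":0,"wz":-9.3,"claw":0},{"tx":-7.35,"ty":29,"tz":1.3,"wx":0,"wy":0,"wz":-9.3,"claw":0}]'; python3 -m handwheel '[{"tx":0,"ty":0,"tz":0,"wx":0,"wy":0,"wz":0,"claw":0},{"tx":0,"ty":0,"tz":0,"wx":0,"wy":0,"wz":0,"claw":0}]';python3 st.py 0.4457 0.1684 0.155 208.4
python3 - <<'E'
from h import *
s=sensors.observe(); p,d=vision.get_image("wrist"); cv2.imwrite("pics/w5.png",p); np.savez("w5.npz",p=p,d=d,pos=s['position'],rot=s['ee_rot'])
E
```

```text
clock: 7.83
position: [0.4455, 0.1677, 0.1745]
ee_rot: [0.772, -3.042, 0.001]
force: [0.4, -0.4, -0.7]
width: 0.127
clock: 8.0
position: [0.4467, 0.167, 0.1755]
ee_rot: [0.768, -3.046, 0.001]
force: [-0.5, -0.6, -1.2]
width: 0.128
t 8.0 pos [0.4467 0.167  0.1755] yaw -151.7 tilt 0.06 F [-0.5 -0.6 -1.2] T [ 0.14 -0.15  0.1 ] w 0.128 q [ 0.25  0.43 -0.94  1.95  0.42  0.97  1.18]
move cm [0.02 0.17 2.05] wz -0.1
```

View pics/w5.png

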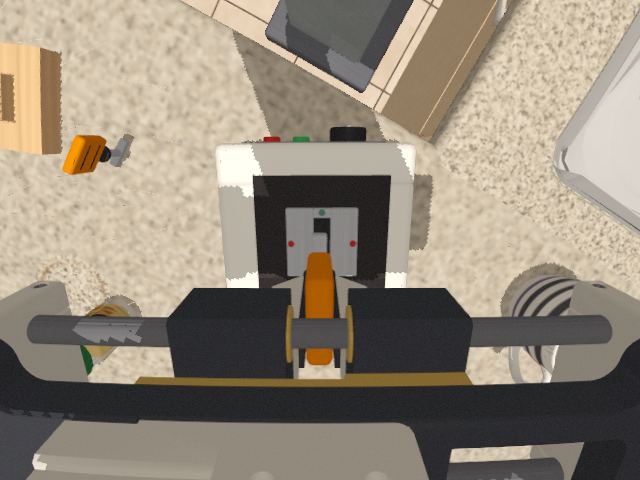

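Foot end is at (319,240), just over the slot (slot columns 314–330, rows 218 and up). I'll compute the offset in the tool frame from this one picture.

```bash
cat > rel.py <<'E'
from h import *
import sys
def rel(p,d,s,zface=.076):
    M=R.from_rotvec(s['ee_rot']).as_matrix()
    tf=lambda w:(w-s['position'])@M
    hsv=cv2.cvtColor(p,cv2.COLOR_BGR2HSV);g=p.max(2)
    sub=np.zeros(g.shape,bool);sub[190:300,270:375]=1
    out={}
    for nm,m in dict(red=((hsv[...,0]<8)|(hsv[...,0]>172))&(hsv[...,1]>150)&sub, green=(hsv[...,0]>40)&(hsv[...,0]<95)&(hsv[...,1]>70)&(g>50)&sub).items():
        n,l,st,ce=cv2.connectedComponentsWithStats(m.astype(np.uint8))
        out[nm]=[(ce[i].round(1),tf(onplane("wrist",ce[i],zface,s))[0].round(4)) for i in range(1,n) if st[i,4]>6]
    return out
if __name__=="__main__":
    f=np.load(sys.argv[1]);s=dict(position=f['pos'],ee_rot=f['rot']);p,d=f['p'],f['d']
    for k,v in rel(p,d,s).items():
        for a in v: print(k,a)
    cv2.imwrite(sys.argv[2],cv2.resize(p[195:315,270:370],None,fx=5,fy=5,interpolation=cv2.INTER_CUBIC))
E
python3 rel.py w2.npz pics/x.png; echo; python3 rel.py w5.npz pics/w5c.png
```

```text
red (array([293.2, 242.8]), array([-0.0016, -0.0217,  0.1146]))
red (array([351.4, 243. ]), array([-0.0017,  0.0254,  0.1146]))
green (array([322.6, 213.9]), array([0.0223, 0.002 , 0.1146]))
green (array([322.2, 270.6]), array([-0.0257,  0.0018,  0.1146]))

red (array([290.6, 243.5]), array([ 0.0024, -0.0226,  0.0995]))
red (array([352.2, 243.2]), array([0.0026, 0.0245, 0.0995]))
green (array([321.5, 212.2]), array([0.0266, 0.001 , 0.0995]))
```

View pics/w5c.png

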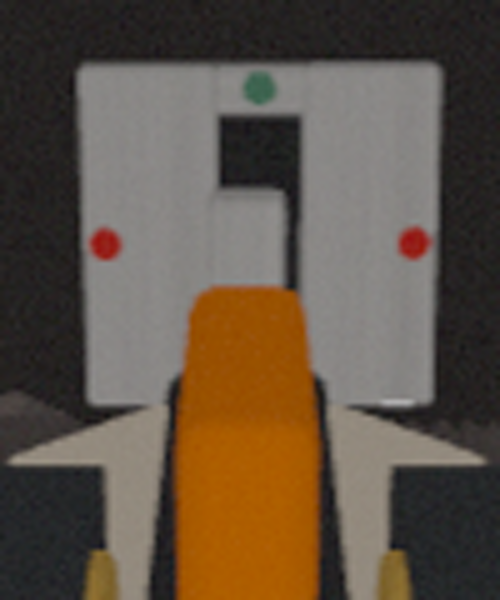

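```bash
python3 - <<'E'
from h import *
f=np.load("w5.npz");s=dict(position=f['pos'],ee_rot=f['rot']);M=R.from_rotvec(s['ee_rot']).as_matrix()
c=lambda a:np.array(a)/5.+[270,195]-.4
for z,pts in ((.0685,[(213,187),(285,187)]),(.0605,[(211,197),(285,197),(211,270),(287,270)])):
    for a in pts: print(z,a,((onplane("wrist",c(a),s['position'][2]-z,s)-s['position'])@M)[0].round(4))
for a in [(219,115),(302,115),(302,270)]: print("slot",a,((onplane("wrist",c(a),.076,s)-s['position'])@M)[0].round(4))
E
```

```text
0.0685 (213, 187) [ 0.0196 -0.0054  0.0685]
0.0685 (285, 187) [0.0196 0.0042 0.0685]
0.0605 (211, 197) [ 0.0204 -0.0054  0.0605]
0.0605 (285, 197) [0.0204 0.004  0.0605]
0.0605 (211, 270) [ 0.0106 -0.0055  0.0605]
0.0605 (287, 270) [0.0106 0.0043 0.0605]
slot (219, 115) [ 0.0225 -0.0051  0.0995]
slot (302, 115) [0.0225 0.0074 0.0995]
slot (302, 270) [-0.0017  0.0076  0.0995]
```

Correction needed: ty +1.7 mm and tx +0.4 mm. I'll come down to about 5 mm above the face and check again.

```bash
python3 -m handwheel '[{"tx":0.04,"ty":0.17,"tz":0.8,"wx":0,"wy":0,"wz":0,"claw":0},{"tx":0.04,"ty":0.17,"tz":1.6,"wx":0,"wy":0,"wz":0,"claw":0},{"tx":0.04,"ty":0.17,"tz":2.4,"wx":0,"wy":0,"wz":0,"claw":0},{"tx":0.04,"ty":0.17,"tz":2.6,"wx":0,"wy":0,"wz":0,"claw":0},{"tx":0.04,"ty":0.17,"tz":2.6,"wx":0,"wy":0,"wz":0,"claw":0},{"tx":0.04,"ty":0.17,"tz":2.6,"wx":0,"wy":0,"wz":0,"claw":0}]';python3 st.py
python3 - <<'E'
from h import *
s=sensors.observe(); p,d=vision.get_image("wrist"); np.savez("w6.npz",p=p,d=d,pos=s['position'],rot=s['ee_rot'])
E
python3 rel.py w6.npz pics/w6c.png
```

```text
clock: 8.55
position: [0.445, 0.17, 0.1495]
ee_rot: [0.772, -3.045, -0.0]
force: [-0.4, 0.4, -0.6]
width: 0.126
t 8.55 pos [0.445  0.17   0.1495] yaw -151.55 tilt 0.04 F [-0.4  0.4 -0.6] T [ 0.08 -0.12  0.02] w 0.126 q [ 0.22  0.46 -0.91  1.99  0.46  0.92  1.14]
red (array([282.6, 254.5]), array([ 0.0023, -0.026 ,  0.0735]))
red (array([350.7, 254.3]), array([0.0024, 0.021 , 0.0735]))
green (array([316.6, 219.9]), array([ 0.0266, -0.0025,  0.0735]))
```

View pics/w6c.png

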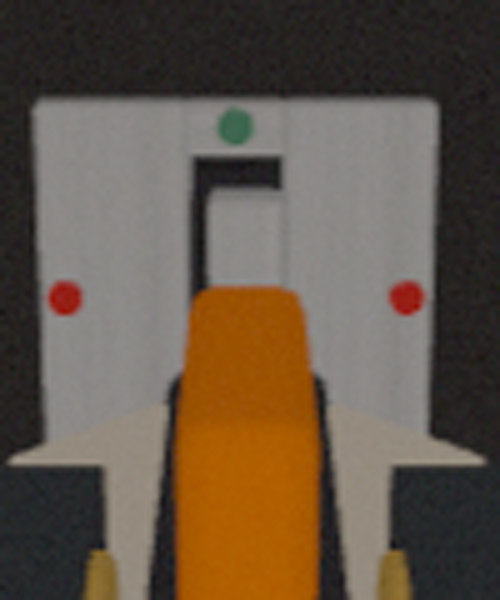

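The slot is now 1.8 mm to the other side, so the previous pose had not settled. Correcting back, waiting, and looking again.

```bash
python3 -m handwheel '[{"tx":0.02,"ty":-0.16,"tz":0,"wx":0,"wy":0,"wz":0,"claw":0},{"tx":0.02,"ty":-0.16,"tz":0,"wx":0,"wy":0,"wz":0,"claw":0},{"tx":0.02,"ty":-0.16,"tz":0,"wx":0,"wy":0,"wz":0,"claw":0},{"tx":0.02,"ty":-0.16,"tz":0,"wx":0,"wy":0,"wz":0,"claw":0},{"tx":0.02,"ty":-0.16,"tz":0,"wx":0,"wy":0,"wz":0,"claw":0},{"tx":0.02,"ty":-0.16,"tz":0,"wx":0,"wy":0,"wz":0,"claw":0}]';python3 st.py
python3 - <<'E'
from h import *
for i in range(3):
    s=sensors.observe(); p,d=vision.get_image("wrist"); np.savez(f"w7{i}.npz",p=p,d=d,pos=s['position'],rot=s['ee_rot'])
E
for i in 0 1 2; do python3 rel.py w7$i.npz pics/w7c.png; done
```

```text
clock: 9.1
position: [0.4458, 0.1685, 0.1498]
ee_rot: [-0.772, 3.045, -0.0]
force: [-0.1, 0.6, -1.3]
width: 0.13
t 9.1 pos [0.4458 0.1685 0.1498] yaw -151.57 tilt 0.01 F [-0.1  0.6 -1.3] T [ 0.13 -0.07 -0.03] w 0.13 q [ 0.22  0.46 -0.91  1.98  0.46  0.92  1.14]
red (array([285.2, 254.2]), array([ 0.0023, -0.0242,  0.0738]))
red (array([353.5, 254.1]), array([0.0024, 0.0229, 0.0738]))
green (array([319.3, 219.9]), array([ 0.0266, -0.0006,  0.0738]))
red (array([285. , 254.3]), array([ 0.0023, -0.0243,  0.0738]))
red (array([353.5, 254.3]), array([0.0023, 0.023 , 0.0738]))
green (array([319.3, 220.1]), array([ 0.0264, -0.0007,  0.0737]))
red (array([284.9, 254.3]), array([ 0.0023, -0.0244,  0.0737]))
red (array([353.4, 254.3]), array([0.0023, 0.0229, 0.0737]))
green (array([319.3, 220.1]), array([ 0.0265, -0.0007,  0.0737]))
```

View pics/w7c.png

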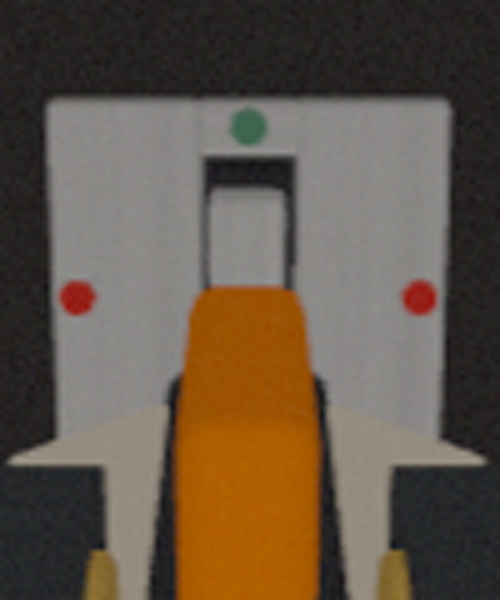

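The foot end at (319,240) is now centred in the slot, with equal gaps on both sides. Descending gently while watching the force.

```bash
python3 -m handwheel '[{"tx":0.03,"ty":0,"tz":0.2,"wx":0,"wy":0,"wz":0,"claw":0},{"tx":0.03,"ty":0,"tz":0.4,"wx":0,"wy":0,"wz":0,"claw":0},{"tx":0.03,"ty":0,"tz":0.6,"wx":0,"wy":0,"wz":0,"claw":0},{"tx":0.03,"ty":0,"tz":0.75,"wx":0,"wy":0,"wz":0,"claw":0},{"tx":0.03,"ty":0,"tz":0.85,"wx":0,"wy":0,"wz":0,"claw":0},{"tx":0.03,"ty":0,"tz":0.85,"wx":0,"wy":0,"wz":0,"claw":0}]';python3 st.py
```

```text
clock: 9.75
position: [0.4454, 0.1683, 0.1409]
ee_rot: [0.772, -3.045, 0.0]
force: [-0.8, 0.5, -1.7]
width: 0.131
t 9.75 pos [0.4454 0.1683 0.1409] yaw -151.56 tilt 0.02 F [-0.8  0.5 -1.7] T [ 0.15 -0.1  -0.03] w 0.131 q [ 0.21  0.47 -0.9   2.    0.47  0.9   1.13]
```

```bash
python3 -m handwheel '[{"tx":0,"ty":0,"tz":0.15,"wx":0,"wy":0,"wz":0,"claw":0},{"tx":0,"ty":0,"tz":0.3,"wx":0,"wy":0,"wz":0,"claw":0},{"tx":0,"ty":0,"tz":0.45,"wx":0,"wy":0,"wz":0,"claw":0},{"tx":0,"ty":0,"tz":0.55,"wx":0,"wy":0,"wz":0,"claw":0},{"tx":0,"ty":0,"tz":0.55,"wx":0,"wy":0,"wz":0,"claw":0}]';python3 st.py
```

```text
clock: 10.17
position: [0.4454, 0.1682, 0.1355]
ee_rot: [0.772, -3.045, 0.0]
force: [0.0, 1.1, -1.1]
width: 0.131
t 10.17 pos [0.4454 0.1682 0.1355] yaw -151.56 tilt 0.02 F [ 0.   1.1 -1.1] T [ 0.14 -0.15  0.02] w 0.131 q [ 0.21  0.48 -0.9   2.    0.48  0.89  1.12]
```

```bash
python3 -m handwheel '[{"tx":0,"ty":0,"tz":0.15,"wx":0,"wy":0,"wz":0,"claw":0},{"tx":0,"ty":0,"tz":0.3,"wx":0,"wy":0,"wz":0,"claw":0},{"tx":0,"ty":0,"tz":0.4,"wx":0,"wy":0,"wz":0,"claw":0},{"tx":0,"ty":0,"tz":0.5,"wx":0,"wy":0,"wz":0,"claw":0},{"tx":0,"ty":0,"tz":0.5,"wx":0,"wy":0,"wz":0,"claw":0}]';python3 st.py
```

```text
clock: 10.58
position: [0.4456, 0.1684, 0.1308]
ee_rot: [-0.772, 3.045, -0.0]
force: [-0.9, 0.0, 3.6]
width: 0.129
t 10.58 pos [0.4456 0.1684 0.1308] yaw -151.56 tilt 0.01 F [-0.9  0.   3.6] T [ 0.06  0.11 -0.02] w 0.129 q [ 0.2   0.48 -0.89  2.01  0.49  0.88  1.11]
```

The spring is felt at the expected depth (about 13.7 mm, roughly 5 N). Going down to about 20.5 mm depth.

```bash
python3 -m handwheel '[{"tx":0,"ty":0,"tz":0.15,"wx":0,"wy":0,"wz":0,"claw":0},{"tx":0,"ty":0,"tz":0.3,"wx":0,"wy":0,"wz":0,"claw":0},{"tx":0,"ty":0,"tz":0.45,"wx":0,"wy":0,"wz":0,"claw":0},{"tx":0,"ty":0,"tz":0.6,"wx":0,"wy":0,"wz":0,"claw":0},{"tx":0,"ty":0,"tz":0.7,"wx":0,"wy":0,"wz":0,"claw":0},{"tx":0,"ty":0,"tz":0.7,"wx":0,"wy":0,"wz":0,"claw":0}]';python3 st.py
```

```text
clock: 11.08
position: [0.4457, 0.1685, 0.1238]
ee_rot: [-0.772, 3.045, -0.0]
force: [-1.2, -1.1, 8.1]
width: 0.128
t 11.08 pos [0.4457 0.1685 0.1238] yaw -151.56 tilt 0.02 F [-1.2 -1.1  8.1] T [-0.19  0.28  0.03] w 0.128 q [ 0.19  0.49 -0.88  2.01  0.5   0.86  1.1 ]
```

Depth is about 20.5 mm, below the face, and the force matches the spring. Now the first half of the clockwise turn, turning about the stem's own axis (about 2.5 mm from the TCP along tool x).

```bash
python3 -m handwheel '[{"tx":0,"ty":-0.02,"tz":0,"wx":0,"wy":0,"wz":5,"claw":0},{"tx":0,"ty":-0.04,"tz":0,"wx":0,"wy":0,"wz":10,"claw":0},{"tx":0.01,"ty":-0.065,"tz":0,"wx":0,"wy":0,"wz":15,"claw":0},{"tx":0.015,"ty":-0.085,"tz":0,"wx":0,"wy":0,"wz":20,"claw":0},{"tx":0.015,"ty":-0.085,"tz":0,"wx":0,"wy":0,"wz":20,"claw":0}]';python3 st.py
```

```text
clock: 11.5
position: [0.4464, 0.1679, 0.1242]
ee_rot: [-0.222, 3.132, 0.001]
force: [-1.3, 0.2, 7.8]
width: 0.131
t 11.5 pos [0.4464 0.1679 0.1242] yaw -171.88 tilt 0.09 F [-1.3  0.2  7.8] T [ 0.16  0.11 -0.02] w 0.131 q [ 0.13  0.46 -0.79  2.02  0.44  0.84  0.81]
```

```bash
python3 -m handwheel '[{"tx":0,"ty":-0.02,"tz":0,"wx":0,"wy":0,"wz":5,"claw":0},{"tx":0,"ty":-0.04,"tz":0,"wx":0,"wy":0,"wz":10,"claw":0},{"tx":0.01,"ty":-0.065,"tz":0,"wx":0,"wy":0,"wz":15,"claw":0},{"tx":0.015,"ty":-0.085,"tz":0,"wx":0,"wy":0,"wz":20,"claw":0},{"tx":0.023,"ty":-0.105,"tz":0,"wx":0,"wy":0,"wz":25,"claw":0},{"tx":0.033,"ty":-0.125,"tz":0,"wx":0,"wy":0,"wz":30,"claw":0},{"tx":0.045,"ty":-0.143,"tz":0,"wx":0,"wy":0,"wz":35,"claw":0},{"tx":0.058,"ty":-0.16,"tz":0,"wx":0,"wy":0,"wz":40,"claw":0},{"tx":0.058,"ty":-0.16,"tz":0,"wx":0,"wy":0,"wz":40,"claw":0}]';python3 st.py
```

```text
clock: 12.25
position: [0.4463, 0.1663, 0.1243]
ee_rot: [0.862, 3.019, 0.002]
force: [0.2, 0.2, 8.0]
width: 0.131
t 12.25 pos [0.4463 0.1663 0.1243] yaw 148.12 tilt 0.12 F [0.2 0.2 8. ] T [ 0.08 -0.06  0.03] w 0.131 q [ 0.01  0.41 -0.62  2.03  0.33  0.8   0.22]
```

```bash
python3 -m handwheel '[{"tx":0,"ty":-0.02,"tz":0,"wx":0,"wy":0,"wz":5,"claw":0},{"tx":0,"ty":-0.04,"tz":0,"wx":0,"wy":0,"wz":10,"claw":0},{"tx":0.01,"ty":-0.065,"tz":0,"wx":0,"wy":0,"wz":15,"claw":0},{"tx":0.015,"ty":-0.085,"tz":0,"wx":0,"wy":0,"wz":20,"claw":0},{"tx":0.023,"ty":-0.105,"tz":0,"wx":0,"wy":0,"wz":25,"claw":0},{"tx":0.032,"ty":-0.123,"tz":0,"wx":0,"wy":0,"wz":29.5,"claw":0},{"tx":0.032,"ty":-0.123,"tz":0,"wx":0,"wy":0,"wz":29.5,"claw":0},{"tx":0.032,"ty":-0.123,"tz":0,"wx":0,"wy":0,"wz":29.5,"claw":0}]';python3 st.py
python3 - <<'E'
from h import *
s=sensors.observe(); p,d=vision.get_image("wrist"); np.savez("w8.npz",p=p,d=d,pos=s['position'],rot=s['ee_rot'])
E
python3 rel.py w8.npz pics/w8c.png
```

```text
clock: 12.92
position: [0.4454, 0.1655, 0.1243]
ee_rot: [1.596, 2.704, 0.002]
force: [-0.2, 0.4, 8.6]
width: 0.129
t 12.92 pos [0.4454 0.1655 0.1243] yaw 118.92 tilt 0.12 F [-0.2  0.4  8.6] T [-0.06 -0.12 -0.03] w 0.129 q [-0.08  0.39 -0.49  2.04  0.26  0.77 -0.22]
red (array([317.9, 230.1]), array([ 0.025 , -0.0009,  0.0483]))
green (array([278.4, 267. ]), array([ 0.0016, -0.0252,  0.0483]))
green (array([356.8, 267.5]), array([0.0012, 0.0231, 0.0484]))
```

View pics/w8c.png

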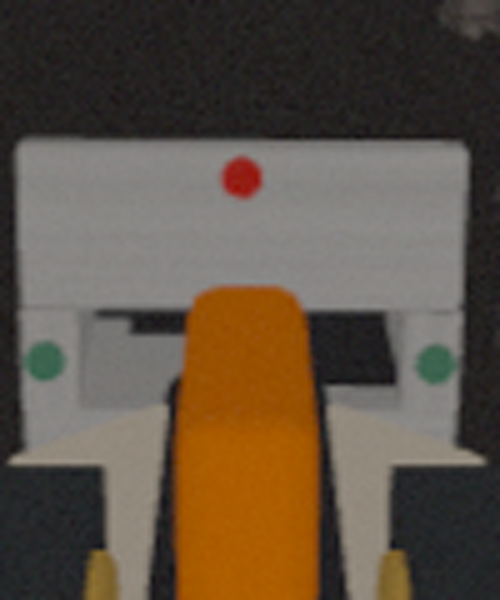

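The wing now points along the red-dot direction, and the slot centre is at tool (1.4, -1.0) mm, within 1 mm of the stem. Raising gently and checking that the spring force stays upward, which would mean the foot is rising into the pocket.

```bash
python3 -m handwheel '[{"tx":-0.04,"ty":-0.03,"tz":-0.1,"wx":0,"wy":0,"wz":0.5,"claw":0},{"tx":-0.04,"ty":-0.03,"tz":-0.2,"wx":0,"wy":0,"wz":0.5,"claw":0},{"tx":-0.04,"ty":-0.03,"tz":-0.3,"wx":0,"wy":0,"wz":0.5,"claw":0},{"tx":-0.04,"ty":-0.03,"tz":-0.4,"wx":0,"wy":0,"wz":0.5,"claw":0},{"tx":-0.04,"ty":-0.03,"tz":-0.4,"wx":0,"wy":0,"wz":0.5,"claw":0}]';python3 st.py
```

```text
clock: 13.38
position: [0.4454, 0.1653, 0.1283]
ee_rot: [1.607, 2.698, 0.003]
force: [-0.3, 1.7, 6.0]
width: 0.128
t 13.38 pos [0.4454 0.1653 0.1283] yaw 118.45 tilt 0.14 F [-0.3  1.7  6. ] T [ 0.43 -0.25  0.03] w 0.128 q [-0.08  0.38 -0.49  2.03  0.25  0.78 -0.22]
```

Depth is 16.2 mm and the spring still pushes up at the expected force, so the foot is inside the pocket. A little more up, then release.

```bash
python3 -m handwheel '[{"tx":0,"ty":0,"tz":-0.08,"wx":0,"wy":0,"wz":0,"claw":0},{"tx":0,"ty":0,"tz":-0.15,"wx":0,"wy":0,"wz":0,"claw":0},{"tx":0,"ty":0,"tz":-0.18,"wx":0,"wy":0,"wz":0,"claw":0},{"tx":0,"ty":0,"tz":-0.18,"wx":0,"wy":0,"wz":0,"claw":0}]';python3 st.py
```

```text
clock: 13.72
position: [0.4453, 0.1652, 0.1299]
ee_rot: [1.607, 2.698, 0.003]
force: [1.2, 1.7, 4.0]
width: 0.129
t 13.72 pos [0.4453 0.1652 0.1299] yaw 118.45 tilt 0.13 F [1.2 1.7 4. ] T [ 0.71 -0.69 -0.03] w 0.129 q [-0.08  0.38 -0.49  2.03  0.25  0.79 -0.22]
```

```bash
python3 -m handwheel '[{"tx":0,"ty":0,"tz":0,"wx":0,"wy":0,"wz":0,"claw":0.2},{"tx":0,"ty":0,"tz":0,"wx":0,"wy":0,"wz":0,"claw":0.4},{"tx":0,"ty":0,"tz":0,"wx":0,"wy":0,"wz":0,"claw":0.5},{"tx":0,"ty":0,"tz":0,"wx":0,"wy":0,"wz":0,"claw":0.5},{"tx":0,"ty":0,"tz":-1.5,"wx":0,"wy":0,"wz":0,"claw":0.5},{"tx":0,"ty":0,"tz":-4,"wx":0,"wy":0,"wz":0,"claw":0.5},{"tx":0,"ty":0,"tz":-7,"wx":0,"wy":0,"wz":0,"claw":0.5},{"tx":0,"ty":0,"tz":-9,"wx":0,"wy":0,"wz":0,"claw":0.5},{"tx":0,"ty":0,"tz":-9,"wx":0,"wy":0,"wz":0,"claw":0.5},{"tx":0,"ty":0,"tz":-9,"wx":0,"wy":0,"wz":0,"claw":0.5}]';python3 st.py
python3 - <<'E'
from h import *
s=sensors.observe(); p,d=vision.get_image("wrist"); np.savez("w9.npz",p=p,d=d,pos=s['position'],rot=s['ee_rot']); cv2.imwrite("pics/w9.png",p)
hsv=cv2.cvtColor(p,cv2.COLOR_BGR2HSV)
o=((hsv[...,0]<18)&(hsv[...,1]>150)&(hsv[...,2]>60)).astype(np.uint8)
n,l,st,ce=cv2.connectedComponentsWithStats(o)
for i in range(1,n):
    if st[i,4]>200:
        c=cloud("wrist",l==i,d,s);md=np.percentile(c[:,2],[5,50,95]);top=c[abs(c[:,2]-md[1])<.005]
        print(st[i],md,cv2.minAreaRect(top[:,:2].astype(np.float32)),top.mean(0))
p,d=vision.get_image("scene"); cv2.imwrite("pics/scene9.png",cv2.resize(p[220:340,220:440],None,fx=3.6,fy=3.6,interpolation=cv2.INTER_CUBIC))
p,d=vision.get_image("top"); cv2.imwrite("pics/top9.png",p)
E
```

```text
clock: 14.55
position: [0.4449, 0.1645, 0.2202]
ee_rot: [1.608, 2.697, 0.002]
force: [-0.4, 0.1, 0.3]
width: 0.499
t 14.55 pos [0.4449 0.1645 0.2202] yaw 118.41 tilt 0.11 F [-0.4  0.1  0.3] T [-0.01 -0.15  0.03] w 0.499 q [-0.03  0.26 -0.53  1.92  0.16  1.   -0.13]
[ 595   64   45   80 1404] [0.07666047 0.0848582  0.08734365] ((0.6134490966796875, 0.3799738883972168), (0.03460580110549927, 0.06382159888744354), 39.44731521606445) [0.60846135 0.37715373 0.08497364]
[ 614   74   26   59 1180] [0.08436283 0.08568163 0.08697307] ((0.6171912550926208, 0.3826114535331726), (0.02589183673262596, 0.047170400619506836), 41.232086181640625) [0.61853263 0.3838656  0.08568601]
[ 311  215   19   68 1171] [0.11986925 0.1500794  0.15139729] ((0.4446156322956085, 0.1668158769607544), (0.011576548218727112, 0.04100297763943672), 28.093162536621094) [0.44389229 0.16772251 0.15010443]
```

View pics/w9.png

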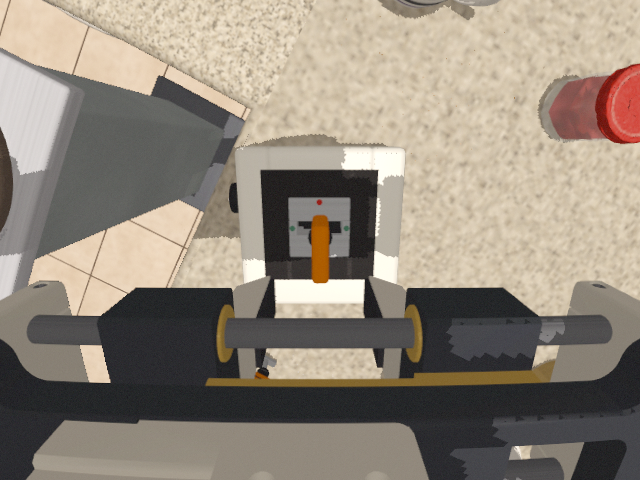

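View pics/scene9.png

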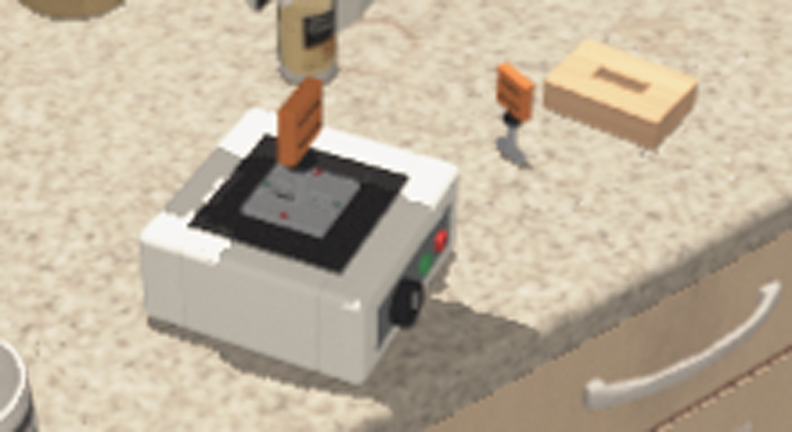

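The wing-top centre is at (0.4446, 0.1668), over the slot centre, with its top at z 0.150. That puts the foot at 62 mm, which is the lock level. The wing yaw is 118°, across the slot, and the hand is clear. One last check that it stays still and that the bystanders haven't moved, then hand in.

```bash
python3 - <<'E'
from h import *
s=sensors.observe(); p,d=vision.get_image("wrist")
hsv=cv2.cvtColor(p,cv2.COLOR_BGR2HSV);o=((hsv[...,0]<18)&(hsv[...,1]>150)&(hsv[...,2]>60));o[:,:300]=0;o[:,345:]=0;o[:200]=0;o[300:]=0
c=cloud("wrist",o,d,s);top=c[abs(c[:,2]-.150)<.005];print(np.median(c[:,2]),cv2.minAreaRect(top[:,:2].astype(np.float32)))
p,d=vision.get_image("top")
for l in ["spice_jar","jam_jar","tin","mug"]:
    for r in nets.cut_out(l,"top")[:1]:
        c=cloud("top",r["region"],d);print(l,np.median(c,0).round(3))
print(arm.sign_off())
E
```

```text
0.14999856437748565 ((0.4444950222969055, 0.16677917540073395), (0.011831806041300297, 0.04070907458662987), 28.72045135498047)
spice_jar [0.629 0.024 0.096]
jam_jar [0.616 0.385 0.084]
tin [ 0.61  -0.327  0.055]
mug [0.419 0.426 0.031]
the job is handed in; nothing more can be done
None
```

The stem is back in the base, locked and let go, and the job is handed in at about 15 s of the 67 s allowed. Sign-off gives no verdict, so the result below rests on my own last checks.

**What I did:** I lifted the stem out of the stand and found the slot with the wrist camera, about 5 mm off the base's middle. One overshoot of about 2 mm sideways needed correcting above the face. I put the foot through without contact and pressed down to about 20.5 mm. I then turned it 90° clockwise and let it rise into the pocket before opening the jaws and backing off 9 cm. I turned to 90° and did not go on to the hard stop at about 96°.

**Last checks:**
- **Lock height:** the wing top is at z 0.150, so the foot underside is 62 mm above the base's underside, which is the lock level.
- **Direction and position:** the wing lies within about 1° of the base's y. Its centre is within about 1 mm of the slot centre, so the stem is upright.
- **Rest:** a second measurement showed it unmoved.
- **Forces:** the push against the stem matched the spring throughout, at most about 9 N. I read force only at the end of each move.
- **Bystanders:** the mug, jars and tin measured within 2 mm of where they started.

**Not confirmed:** I could not read the plunger directly; its position follows from the lock height. The top and wrist cameras disagreed by about 2 mm on the slot, and I went by the wrist camera.

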